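# Bolt the lid of the cleaning bath

## Robot

A 7-joint arm with a two-finger parallel gripper is mounted at the origin on the work surface. World frame = base frame: x ahead of the robot, y to its left, z up, the work surface at z = 0. Lengths are in mm, angles in degrees, forces in N, time in s.
With the tool pointing down it reaches from about 400 to 850 mm from the base axis. Payload 10.4 kg.
Tool frame: the origin (TCP) lies midway between the tips of the shut fingers; the grasp point (between the pads) lies 19 mm behind it; z points along the fingers, y is the direction in which the jaws open and shut (so a half turn about z gives the same grasp; the last joint's range is limited). The gripper opens to 85 mm and grips with 20 to 120 N. Pads are 22 mm wide; open, the fingers measure 114 mm over their backs; the gripper's body (76 mm by 85 mm) begins 54 mm behind the grasp point. The pads swing forward as they close: fully open they stand 13 mm farther back than shut.
Start: joints at [67.002, 19.034, -3.707, 83.658, 1.238, 77.344, -5.071], TCP at [231.151, -580.707, 231.338] pointing down, gripper open.
Joint ranges: [-148.97, 148.97], [-28.65, 121.19], [-84.17, 76.75], [9.2, 138.47], [-72.65, 252.65], [3.7, 117.97], [-149.18, 149.18]. Speed limits (degrees/s): [127.2, 127.2, 159.86, 159.86, 180, 180, 180].

## Interface

Orientations are given as a 3x3 rotation matrix whose columns are the frame's x, y, z axes.
In Python, from plant import ctrl gives the robot as it stands.
- The arm moves only by the tool carry_out, never from a script. Its argument "plan" is a list that holds one entry, the list of rows, each a list of 7 numbers: the shift along the tool's x, y, z in m, then the turn, a rotation vector about the tool's x, y, z in degrees, then the finger opening in m, from 0 to 0.0854. In form: [[[dx, dy, dz, wx, wy, wz, jaw], ...]]. A call has exactly 10 rows; each row is the pose to reach, as a shift and turn from the pose commanded when the call began, along the tool's axes at that moment; what a row does not reach only later rows make up. A row lasts 1/12 s, in which the tool goes at most 41.7 mm and 7.16 degrees, less where a joint would pass 70% of its speed; a pose out of reach is approached as far as the arm can. A call with a gripper value outside its range is refused whole. The fingers move at their own pace and stop on an object; the grip force is fixed at half the most. Time passes only in rows, so rows that repeat a pose let the fingers close, or fill a call up. It gives the time, the measured TCP pose, the force and the opening at its end, in the units of the state.
- ctrl.get_obs(): the state, without advancing time (a new reading comes with each control period).
- ctrl.camera(name): name is "side" or "top"; returns a dict with "color" (420x560x3 uint8, red, green, blue), "fx", "fy", "cx", "cy" (pixels), "k1" (the pictures are not rectified: a ray, as slopes to the right and down, at radius r is drawn at 1 + k1 r^2 times it, then the intrinsics apply), "pose" (4x4, takes a point from camera to world coordinates). Camera axes: x right, y down, z forward; pixel columns grow to the right and rows downward; lengths in mm; the calibration is good to about 2 mm. A picture is of the moment at which its call begins. There is no depth.
- ctrl.finish_job(): hands the job in, once; it reports no verdict.
Trained networks look in a picture, given as the dict that the camera call returned (one of the last four; its "shot" number tells which), for a name from the list of things; names that differ only in an ending like _2 or _b are one class to them, and where a whole thing is asked for, a point or a joint stands for the part that bears it (a point fixed in the world has none). Each returns a list of dicts, best first, with "score" (0 to 1); they miss things now and then, are a little off and sometimes report something else, mostly with a low value. They report only what shows in the picture. A call takes as long as a camera call.
- ctrl.regions_of(picture, query): "mask" (420x560 bool, what is visible of it) and "extent" ([centre column, centre row, width, height] in pixels, round what is visible of it).
The state is a dict: "clock": time; "qpos": joint angles; "qvel": joint speeds; "tau": joint torques, N m; "ee_pos": TCP position; "ee_rot": TCP orientation; "ft_force": force on the tool from outside, world axes, zero at the start; "ft_torque": the same for the moment, N m; "gripper_width": finger opening in mm.
Only numpy, scipy, OpenCV 4.12 (cv2) and the standard library are available. Lean on these libraries where they do the work, as an engineer would, in place of code of your own. Each camera call takes 0.05 s, during which the arm holds its last target.

## Task

Bolt the lid of the steel cleaning bath: with one fingertip press the ribbed spring catch on the lid down, and while you keep it held down, push the bolt by its upright thumb piece with the other finger, away from the catch and fully home into the keeper at the edge of the bath. Only then let go, so that the catch springs up again behind the bolt. Grasp and lift nothing, and leave the glassware and bottles standing where they are.

Things in the scene. Friction and masses are not known exactly. Their poses are not given: they have to be found in the camera images.
- bath: stainless benchtop cleaning bath, fixed to the bench, 196 x 316 mm over its rim. Origin under its middle at bench height, z up, y along its length: +y is the way the bolt is pushed. The flat lid's top is at z = 150 mm; the lock lies along the lid's middle line (x = 0), its catch on the -y half. Dark cheeks beside the catch are 19 mm high
- catch_top (a point): middle of the top face of the spring catch's pad, moves with it. The pad is a flat ribbed steel plate, 64 mm along the bath's y, 28 mm along its x; its top is 38 mm above the lid when up, 29 mm when fully down. It may be pressed anywhere, and a fingertip may slide along it
- catch (a joint): how far the catch is pressed, m: 0 up, 0.009 fully down. A spring pushes it up with about 5 N at the top and 9.5 N fully down. Its tongue blocks the bolt until it is pressed more than 5 mm, and cannot come up again while the bolt is only part of the way
- thumb_face (a point): point on the bolt's thumb piece, on the face that looks towards the catch (the face to push, normal along the bath's -y), mid-width, 45 mm above the lid; moves with the bolt. The thumb piece is an upright steel block 32 mm wide (x), 14 mm thick (y), from 21 to 59 mm above the lid, and stands on the bolt's flat bar
- gap (a point): fixed point above the flat bar, 29 mm above the lid, half-way between the pad's end and the drawn-back thumb piece. This gap is 33 mm long (bath's y) at the start and free for a finger; in it is only the bar, 16 mm wide, top 21 mm above the lid, so that a finger level with one on the pressed catch clears it by 8 mm
- keeper (a point): top middle of the keeper, a dark steel bridge (16 mm along y, 32 mm wide) on the bath's rim, 27 mm above the lid; the bolt's end slides under it. A guide bridge of the same height stands 52 mm before it, 22 mm past where the thumb piece ends up
- bolt (a joint): how far the bolt is pushed, m: starts between 0 and 0.003 (its play against the catch), 0.026 at its stop (home). From 0.0215 on, the catch can spring up behind it. It slides along the bath's +y with about 2 N of friction and stays where it is left
- vial: clear glass vial with a white cap, 22 mm across, 42 mm tall, standing on the bath's lid; origin under its foot
- pot: white plastic pot with a blue cap, 28 mm across, 30 mm tall, standing on the bath's lid; origin under its foot
- jar: amber glass jar, 64 mm across, 75 mm tall, on the bench on the robot's side of the bath; origin under its foot
- dish: shallow glass dish, 90 mm across, 18 mm tall, on the bench on the robot's side of the bath; origin under its foot
- reagent: white bottle with a red cap, 66 mm across, 150 mm tall, on the bench beside one end of the bath; origin under its foot
- beaker: glass beaker, 70 mm across, 85 mm tall, on the bench beside one end of the bath; origin under its foot
- tube_rack: blue block 55 x 130 mm with four capped tubes, 92 mm tall in all, on the bench behind the bath; origin under its foot

How it is judged:
By the outcome, as a careful person would: the job done as asked, in the order asked, and still so for the second after the job is handed in, with the robot touching nothing.
It also fails if it takes over 32 s, if anything falls off the work surface, if the arm or the gripper's body presses on something with over 40 N, if the wrist force passes 120 N, or if a joint passes its speed limit or range.

## Working session

There is one attempt and no reset: what is moved stays moved. The work goes in short steps, Python scripts to look and compute and a tool call to move; the robot and the scene stay as the last step left them, time stands still between calls to the robot, and variables do not carry over. Pictures are saved under pics/ and viewed, and the job is handed in when it is done.

Besides the shell and the picture viewer there is one more tool, called after "Emit:" as name(argument=value, ...) on one line, values as JSON. carry_out: Moves the arm, as the interface text tells. Its arguments: {"type":"object","properties":{"plan":{"type":"array"}},"required":["plan"]}

```bash
ls; mkdir -p pics
python3 - <<'E'
from plant import ctrl
import cv2,numpy as np
o=ctrl.get_obs();print({k:np.round(v,3).tolist() for k,v in o.items()})
for n in("side","top"):
    p=ctrl.camera(n);cv2.imwrite(f"pics/{n}0.png",p["color"][:,:,::-1])
    print(n,p["fx"],p["fy"],p["cx"],p["cy"],p["k1"],np.round(p["pose"],3).tolist())
    for q in("catch","catch_top","thumb_face","bolt","keeper","bath","vial","pot","jar","dish","reagent","beaker","tube_rack"):
        try:
            r=ctrl.regions_of(p,q);print(q,[(round(d["score"],2),np.round(d["extent"]).tolist()) for d in r[:2]])
        except Exception as e: print(q,e)
E
```

```text
pics
{'clock': 0.0, 'qpos': [67.002, 19.073, -3.708, 83.705, 1.237, 77.342, -5.071], 'qvel': [-0.152, 0.013, -0.038, -0.015, 0.021, 0.032, -0.045], 'tau': [-0.0, -62.544, 0.049, -39.161, 0.016, 0.01, 0.0], 'ee_pos': [230.998, -580.356, 230.51], 'ee_rot': [[0.929, 0.37, -0.001], [0.37, -0.929, 0.001], [-0.0, -0.001, -1.0]], 'ft_force': [1.19, -0.489, -0.072], 'ft_torque': [0.015, 0.02, -0.04], 'gripper_width': 85.445}
side 384.60678944230926 384.60678944230926 277.2744753474854 214.8291094528091 -0.06341542146231705 [[0.945, -0.21, 0.251, 339.897], [-0.326, -0.657, 0.68, -499.323], [0.022, -0.724, -0.689, 743.679], [0.0, 0.0, 0.0, 1.0]]
catch [(0.81, [335.0, 306.0, 21.0, 32.0])]
catch_top [(0.68, [336.0, 307.0, 24.0, 36.0]), (0.19, [335.0, 320.0, 142.0, 183.0])]
thumb_face [(0.77, [328.0, 285.0, 32.0, 88.0]), (0.27, [334.0, 307.0, 19.0, 35.0])]
bolt [(0.74, [327.0, 287.0, 34.0, 88.0])]
keeper [(0.56, [334.0, 321.0, 138.0, 182.0])]
bath [(0.95, [333.0, 319.0, 136.0, 187.0])]
vial [(0.7, [377.0, 328.0, 18.0, 22.0])]
pot [(0.59, [289.0, 260.0, 13.0, 23.0]), (0.19, [300.0, 222.0, 28.0, 36
[... 420 characters left out ...]
571], [0.0, 0.0, 0.0, 1.0]]
catch [(0.38, [376.0, 255.0, 32.0, 27.0])]
catch_top [(0.49, [382.0, 192.0, 21.0, 16.0]), (0.19, [365.0, 139.0, 46.0, 27.0])]
thumb_face [(0.68, [346.0, 187.0, 49.0, 15.0])]
bolt [(0.6, [345.0, 189.0, 46.0, 13.0]), (0.51, [362.0, 191.0, 130.0, 98.0])]
keeper [(0.85, [360.0, 192.0, 131.0, 98.0])]
bath [(0.64, [361.0, 187.0, 128.0, 92.0])]
vial [(0.62, [403.0, 173.0, 11.0, 9.0])]
pot [(0.66, [330.0, 208.0, 8.0, 7.0])]
jar [(0.73, [315.0, 250.0, 26.0, 24.0])]
dish [(0.59, [375.0, 255.0, 34.0, 27.0])]
reagent [(0.83, [274.0, 177.0, 23.0, 26.0])]
beaker [(0.75, [446.0, 211.0, 30.0, 27.0])]
tube_rack [(0.94, [365.0, 140.0, 48.0, 28.0]), (0.4, [333.0, 209.0, 12.0, 9.0])]
```

Run:
```python
import cv2
a=cv2.imread("pics/side0.png")[200:420,210:430];cv2.imwrite("pics/side0z.png",cv2.resize(a,(600,600),interpolation=cv2.INTER_CUBIC))
a=cv2.imread("pics/top0.png")[120:280,260:470];cv2.imwrite("pics/top0z.png",cv2.resize(a,(787,600),interpolation=cv2.INTER_CUBIC))
```

```text
(no output)
```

View pics/side0z.png

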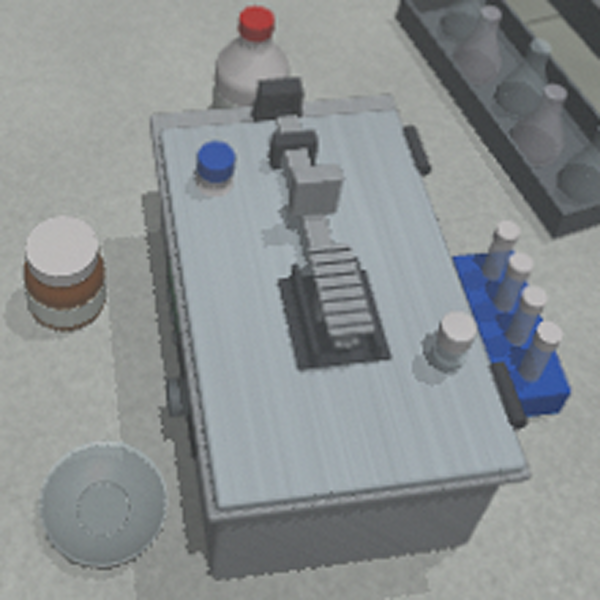

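View pics/top0z.png

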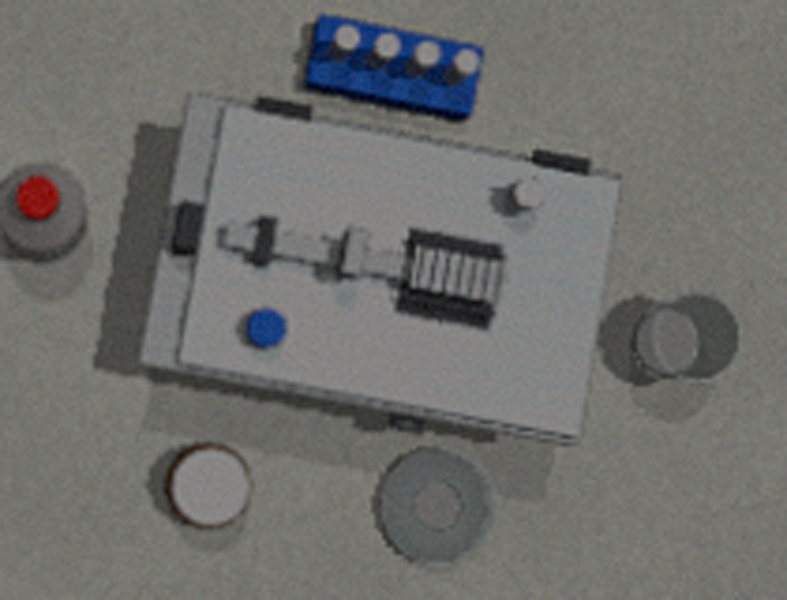

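```bash
cat > h.py <<'E'
import numpy as np,cv2
from scipy.optimize import least_squares
def dist(p):return np.array([p["k1"],0,0,0,0.])
def K(p):return np.array([[p["fx"],0,p["cx"]],[0,p["fy"],p["cy"]],[0,0,1.]])
def proj(p,X):
    T=np.linalg.inv(p["pose"]);X=np.atleast_2d(np.array(X,float))
    return cv2.projectPoints(X,cv2.Rodrigues(T[:3,:3])[0],T[:3,3],K(p),dist(p))[0][:,0]
def onz(p,uv,z):
    s=cv2.undistortPoints(np.array(uv,float).reshape(-1,1,2),K(p),dist(p))[:,0]
    d=np.c_[s,np.ones(len(s))]@p["pose"][:3,:3].T;c=p["pose"][:3,3]
    return c+d*((z-c[2])/d[:,2])[:,None]
def b2w(q,X):
    X=np.atleast_2d(np.array(X,float));c,s=np.cos(q[2]),np.sin(q[2])
    return np.c_[q[0]+c*X[:,0]-s*X[:,1],q[1]+s*X[:,0]+c*X[:,1],X[:,2]]
E
python3 - <<'E'
from h import *
from plant import ctrl
T=ctrl.camera("top");S=ctrl.camera("side")
tz=lambda a:np.array(a)/ (787/210)+[260,120]-0.4
sz=lambda a:np.array(a)/(600/220)+[210,200]-0.4
# rim corners bath frame: (x,y): far(+x)..., 
c=onz(T,tz([(192,95),(620,175),(580,442),(143,365)]),150)
print("top rim",c.round(1).tolist())
print("lens",[np.linalg.norm(c[i]-c[(i+1)%4]).round(1) for i in range(4)])
m=c.mean(0);v=(c[0]-c[1])+(c[3]-c[2]);print("mid",m, "yaw",np.degrees(np.arctan2(-v[0],v[1])))
c=onz(S,sz([(152,116),(395,95),(528,473),(210,515)]),150)
print("side rim",c.round(1).tolist());m=c.mean(0);v=(c[0]-c[3])+(c[1]-c[2]);print("mid",m, "yaw",np.degrees(np.arctan2(-v[0],v[1])))
# pad corners z=188
c=onz(T,tz([(411,245),(502,254),(497,303),(405,293)]),188);print("pad top",c.round(1).tolist(),c.mean(0))
c=onz(S,sz([(312,251),(350,248),(374,332),(328,335)]),188);print("pad side",c.round(1).tolist(),c.mean(0))
c=onz(S,sz([(290,181),(341,165),(343,181),(296,190)]),209);print("thumb side",c.round(1).tolist(),c.mean(0))
c=onz(T,tz([(345,228),(365,229),(361,277),(341,275)]),209);print("thumb top",c.round(1).tolist(),c.mean(0))
for P,n in((T,"top"),(S,"side")):
    import cv2
    for q in("thumb_face","catch_top"):
        r=ctrl.regions_of(P,q)[0]["mask"];cc,cnt,_=0,0,0
        print(n,q,cv2.minAreaRect(np.argwhere(r)[:,::-1].astype(np.float32)))
E
```

```text
top rim [[692.4, -12.5, 150.0], [632.5, -314.1, 150.0], [445.5, -279.0, 150.0], [504.4, 25.1, 150.0]]
lens [np.float64(307.5), np.float64(190.3), np.float64(309.8), np.float64(191.7)]
mid [ 568.68142029 -145.11974599  150.        ] yaw -11.097793022339605
side rim [[505.3, 15.9, 150.0], [693.8, -21.7, 150.0], [627.9, -321.0, 150.0], [443.5, -283.1, 150.0]]
mid [ 567.64830879 -152.47724231  150.        ] yaw -12.040739591894999
pad top [[581.2, -156.9, 188.0], [574.2, -219.3, 188.0], [540.9, -214.8, 188.0], [548.6, -151.9, 188.0]] [ 561.21977176 -185.7502497   188.        ]
pad side [[556.4, -159.6, 188.0], [580.6, -165.2, 188.0], [568.0, -225.4, 188.0], [540.8, -218.3, 188.0]] [ 561.44462067 -192.10581572  188.        ]
thumb side [[557.0, -117.4, 209.0], [594.5, -115.6, 209.0], [590.0, -128.3, 209.0], [557.7, -125.5, 209.0]] [ 574.80675747 -121.69441614  209.        ]
thumb top [[591.1, -109.6, 209.0], [590.2, -122.9, 209.0], [558.2, -119.4, 209.0], [559.8, -106.1, 209.0]] [ 574.82957621 -114.49411704  209.        ]
top thumb_face ((344.50518798828125, 187.41969299316406), (49.60654067993164, 12.297015190124512), 3.6913859844207764)
top catch_top ((381.80767822265625, 193.4615478515625), (25.691213607788086, 11.96308422088623), 11.309932708740234)
side thumb_face ((328.558837890625, 317.73529052734375), (182.14425659179688, 124.90584564208984), 75.96376037597656)
side catch_top ((333.0391845703125, 306.50836181640625), (35.99513626098633, 18.822158813476562), 75.46554565429688)
```

Emit:
carry_out(plan=[[[0.0,0.0,-0.03,0,0,0,0.05],[0.03,-0.017,-0.05,0,0,4,0.05],[0.06,-0.033,-0.07,0,0,8,0.05],[0.095,-0.053,-0.07,0,0,12,0.05],[0.13,-0.072,-0.07,0,0,16,0.05],[0.165,-0.091,-0.07,0,0,20,0.05],[0.2,-0.111,-0.07,0,0,24,0.05],[0.235,-0.13,-0.07,0,0,28,0.05],[0.27,-0.15,-0.07,0,0,31,0.05],[0.305,-0.169,-0.07,0,0,33,0.05]]])

```text
clock: 2.53
ee_pos: [452.9, -309.1, 301.7]
ee_rot: [[0.98, -0.199, 0.001], [-0.199, -0.98, -0.001], [0.001, 0.0, -1.0]]
ft_force: [0.9, -1.0, 0.6]
gripper_width: 49.9
```

Emit:
carry_out(plan=[[[0.01,-0.019,0,0,0,0,0.05],[0.025,-0.047,0,0,0,0,0.05],[0.04,-0.076,0,0,0,0,0.05],[0.055,-0.104,0.01,0,0,0,0.05],[0.07,-0.132,0.02,0,0,0,0.05],[0.078,-0.147,0.03,0,0,0,0.05],[0.082,-0.155,0.04,0,0,0,0.05],[0.082,-0.155,0.045,0,0,0,0.05],[0.082,-0.155,0.05,0,0,0,0.05],[0.082,-0.155,0.05,0,0,0,0.05]]])

```text
clock: 3.37
ee_pos: [561.6, -176.8, 250.4]
ee_rot: [[0.98, -0.198, -0.002], [-0.198, -0.98, -0.001], [-0.001, 0.001, -1.0]]
ft_force: [-0.1, -0.1, -0.1]
gripper_width: 49.8
```

Run:
```python
from h import *
from plant import ctrl
o=ctrl.get_obs();print(o["ee_pos"],o["gripper_width"],o["ft_force"])
T=ctrl.camera("top");S=ctrl.camera("side")
p=o["ee_pos"];R=o["ee_rot"]
for P,n in((T,"top"),(S,"side")):
    im=P["color"][:,:,::-1].copy();cv2.imwrite(f"pics/{n}1.png",im)
    X=[p+R@np.array([a,b,0]) for b in(-25,25) for a in(-11,11)]
    print(n,proj(P,X).round(1).tolist())
    if n=="side": a=im[180:360,230:430]
    else:a=im[120:280,260:470]
    cv2.imwrite(f"pics/{n}1z.png",cv2.resize(a,None,fx=3.7,fy=3.7,interpolation=cv2.INTER_CUBIC)[:600])
```

```text
[ 561.62217197 -176.8480714   250.42597916] 49.83879844024813 [-0.10790702 -0.12587465 -0.10025173]
top [[370.8, 192.9], [372.4, 184.0], [391.0, 196.7], [392.4, 187.8]]
side [[325.4, 265.1], [338.4, 263.8], [332.5, 290.0], [346.2, 288.6]]
```

View pics/side1z.png

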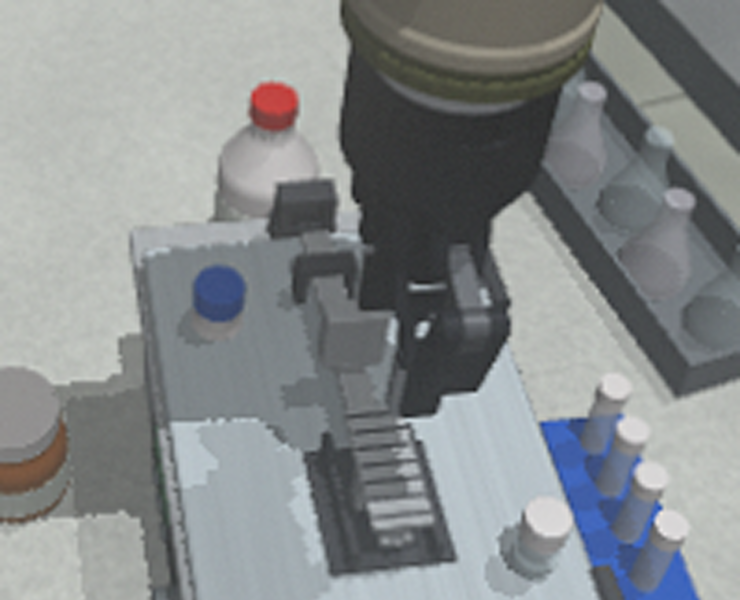

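View pics/top1z.png

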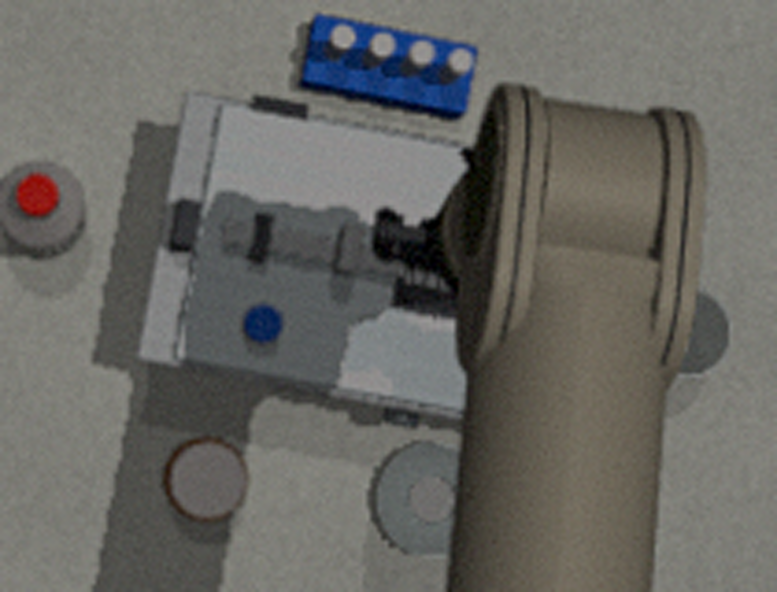

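Run:
```python
from h import *
from plant import ctrl
o=ctrl.get_obs();S=ctrl.camera("side");p=o["ee_pos"];R=o["ee_rot"]
im=S["color"][:,:,::-1].copy()
a=np.clip(im[240:310,300:380].astype(float)*1.6,0,255).astype(np.uint8)
a=cv2.resize(a,None,fx=8,fy=8,interpolation=cv2.INTER_CUBIC)
for z in(-4,-40):
  for b in(-39.5,-25,25,39.5):
    uv=(proj(S,[p+R@np.array([x,b,z]) for x in(-11,11)])-[300,240]+.5)*8
    print(z,b,uv.round().tolist())
    cv2.line(a,*[tuple(int(v) for v in u) for u in uv],(0,0,255) if z==-4 else (0,255,0),1)
cv2.imwrite("pics/side1zz.png",a)
```

```text
-4 -39.5 [[197.0, 133.0], [300.0, 124.0]]
-4 -25 [[212.0, 187.0], [317.0, 177.0]]
-4 25 [[270.0, 387.0], [380.0, 376.0]]
-4 39.5 [[287.0, 449.0], [399.0, 437.0]]
-40 -39.5 [[216.0, 16.0], [323.0, 7.0]]
-40 -25 [[233.0, 70.0], [341.0, 61.0]]
-40 25 [[294.0, 272.0], [409.0, 261.0]]
-40 39.5 [[313.0, 335.0], [430.0, 323.0]]
```

View pics/side1zz.png

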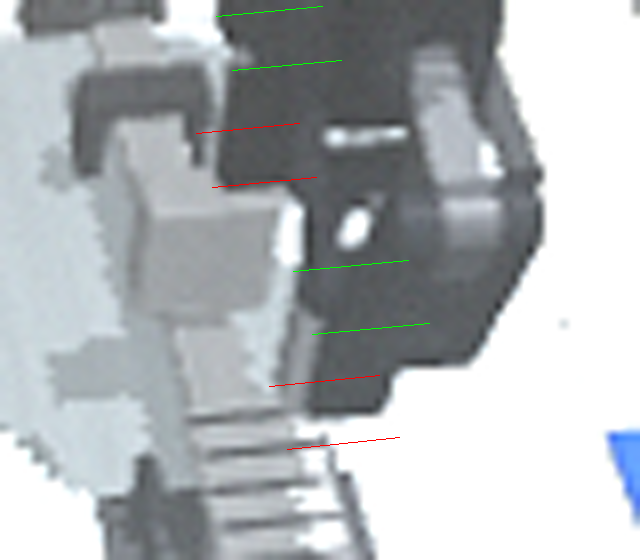

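Emit:
carry_out(plan=[[[0.0025,-0.004,0.005,0,0,0,0.05],[0.0025,-0.004,0.01,0,0,0,0.05],[0.0025,-0.004,0.015,0,0,0,0.05],[0.0025,-0.004,0.02,0,0,0,0.05],[0.0025,-0.004,0.025,0,0,0,0.05],[0.0025,-0.004,0.03,0,0,0,0.05],[0.0025,-0.004,0.035,0,0,0,0.05],[0.0025,-0.004,0.038,0,0,0,0.05],[0.0025,-0.004,0.038,0,0,0,0.05],[0.0025,-0.004,0.038,0,0,0,0.05]]])

```text
clock: 4.35
ee_pos: [566.0, -171.6, 213.2]
ee_rot: [[0.981, -0.196, -0.0], [-0.196, -0.981, -0.0], [-0.0, 0.0, -1.0]]
ft_force: [0.1, -0.0, 0.3]
gripper_width: 49.8
```

```bash
cat > look.py <<'E'
import sys
from h import *
from plant import ctrl
t=sys.argv[1]
o=ctrl.get_obs();print(o["clock"],o["ee_pos"].round(2),o["gripper_width"],o["ft_force"].round(2))
for n,(r0,r1,c0,c1) in dict(side=(240,340,290,390),top=(160,215,305,405)).items():
    P=ctrl.camera(n);im=P["color"][:,:,::-1]
    a=np.clip(im[r0:r1,c0:c1].astype(float)*(1.8 if n=="side" else 2.5),0,255).astype(np.uint8)
    cv2.imwrite(f"pics/{n}{t}.png",cv2.resize(a,None,fx=6 if n=="side" else 7,fy=6 if n=="side" else 7,interpolation=cv2.INTER_CUBIC))
E
python3 look.py 2
```

```text
4.35 [ 566.02 -171.55  213.24] 49.75908899155833 [ 0.11 -0.02  0.26]
```

View pics/side2.png

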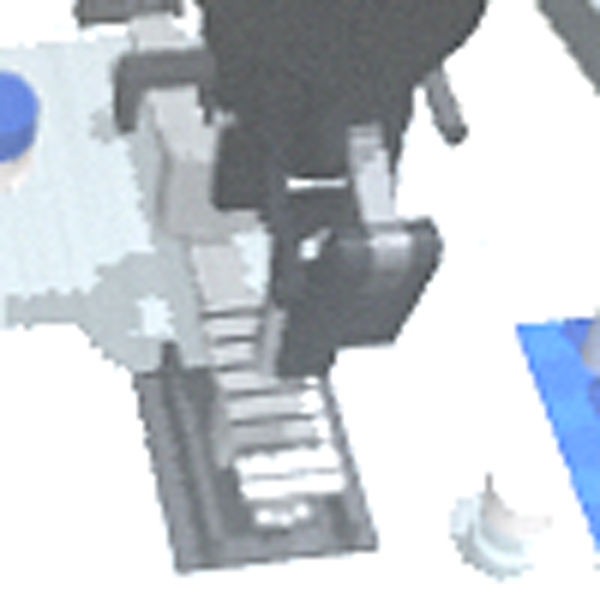

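View pics/top2.png

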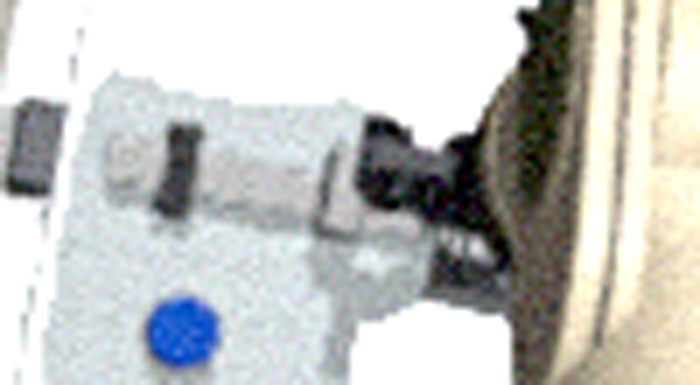

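Emit:
carry_out(plan=[[[-0.0015,0,0.004,0,0,0,0.05],[-0.0015,0,0.008,0,0,0,0.05],[-0.0015,0,0.012,0,0,0,0.05],[-0.0015,0,0.016,0,0,0,0.05],[-0.0015,0,0.02,0,0,0,0.05],[-0.0015,0,0.023,0,0,0,0.05],[-0.0015,0,0.025,0,0,0,0.05],[-0.0015,0,0.027,0,0,0,0.05],[-0.0015,0,0.028,0,0,0,0.05],[-0.0015,0,0.028,0,0,0,0.05]]])

```text
clock: 5.28
ee_pos: [564.6, -171.2, 185.3]
ee_rot: [[0.981, -0.196, 0.0], [-0.196, -0.981, -0.0], [0.0, 0.0, -1.0]]
ft_force: [-0.4, 1.0, 0.7]
gripper_width: 50.1
```

```bash
python3 look.py 3
```

```text
5.2833 [ 564.62 -171.25  185.34] 50.11187436690202 [-0.45  1.    0.69]
```

View pics/side3.png

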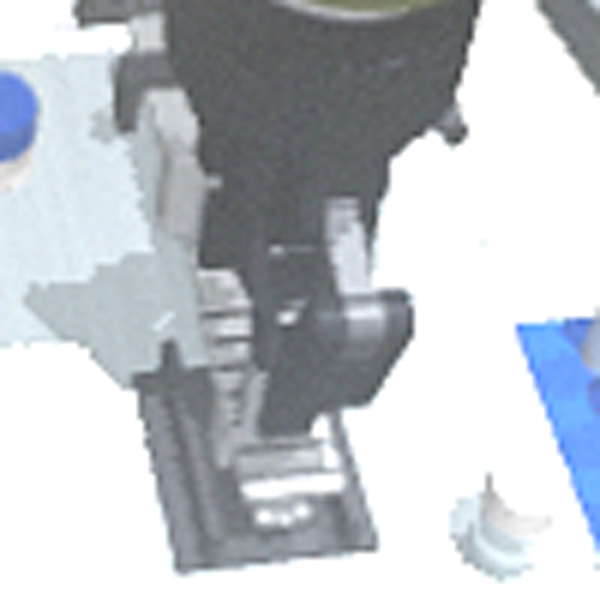

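View pics/top3.png

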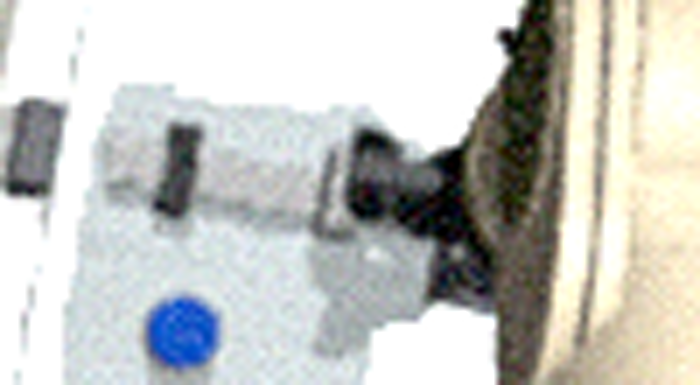

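Emit:
carry_out(plan=[[[0,0.003,0,0,0,0,0.05],[0,0.003,0,0,0,0,0.05],[0,0.003,0.001,0,0,0,0.05],[0,0.003,0.002,0,0,0,0.05],[0,0.003,0.003,0,0,0,0.05],[0,0.003,0.004,0,0,0,0.05],[0,0.003,0.005,0,0,0,0.05],[0,0.003,0.006,0,0,0,0.05],[0,0.003,0.006,0,0,0,0.05],[0,0.003,0.006,0,0,0,0.05]]])

```text
clock: 6.22
ee_pos: [564.1, -174.8, 180.0]
ee_rot: [[0.981, -0.196, 0.001], [-0.196, -0.981, -0.001], [0.001, 0.001, -1.0]]
ft_force: [-3.1, -1.6, 7.3]
gripper_width: 49.8
```

Emit:
carry_out(plan=[[[0,0,0.001,0,0,0,0.05],[0,0,0.002,0,0,0,0.05],[0,0,0.003,0,0,0,0.05],[0,0,0.0035,0,0,0,0.05],[0,0,0.004,0,0,0,0.05],[0,0,0.0045,0,0,0,0.05],[0,0,0.005,0,0,0,0.05],[0,0,0.005,0,0,0,0.05],[0,0,0.005,0,0,0,0.05],[0,0,0.005,0,0,0,0.05]]])

```text
clock: 7.05
ee_pos: [564.2, -174.9, 176.0]
ee_rot: [[0.98, -0.197, 0.001], [-0.197, -0.98, -0.002], [0.002, 0.001, -1.0]]
ft_force: [-6.2, -1.2, 13.6]
gripper_width: 50.1
```

```bash
python3 look.py 4
```

```text
7.05 [ 564.16 -174.88  175.96] 50.12928980452333 [-6.22 -1.25 13.57]
```

View pics/side4.png

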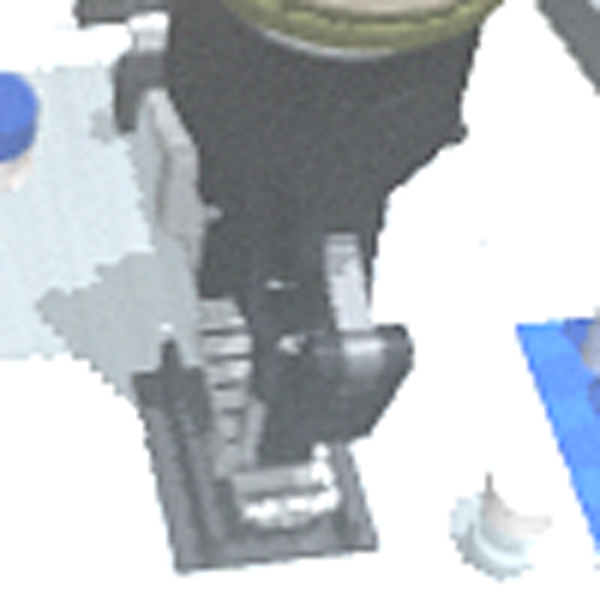

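View pics/top4.png

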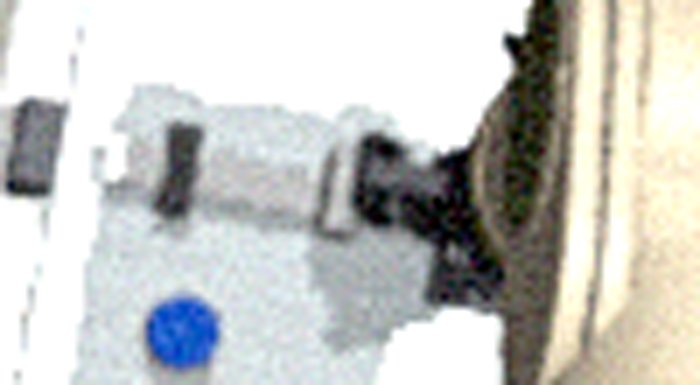

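Emit:
carry_out(plan=[[[0,-0.0025,0.0005,0,0,0,0.05],[0,-0.005,0.0005,0,0,0,0.05],[0,-0.0075,0.0005,0,0,0,0.05],[0,-0.01,0.0005,0,0,0,0.05],[0,-0.0125,0.0005,0,0,0,0.05],[0,-0.015,0.0005,0,0,0,0.05],[0,-0.0175,0.0005,0,0,0,0.05],[0,-0.02,0.0005,0,0,0,0.05],[0,-0.02,0.0005,0,0,0,0.05],[0,-0.02,0.0005,0,0,0,0.05]]])

```text
clock: 7.98
ee_pos: [568.8, -157.6, 175.9]
ee_rot: [[0.98, -0.198, 0.004], [-0.198, -0.98, -0.004], [0.004, 0.004, -1.0]]
ft_force: [-1.4, -7.3, 12.6]
gripper_width: 50.3
```

```bash
python3 look.py 5
```

```text
7.9833 [ 568.8  -157.58  175.9 ] 50.285584411056576 [-1.42 -7.26 12.57]
```

View pics/side5.png

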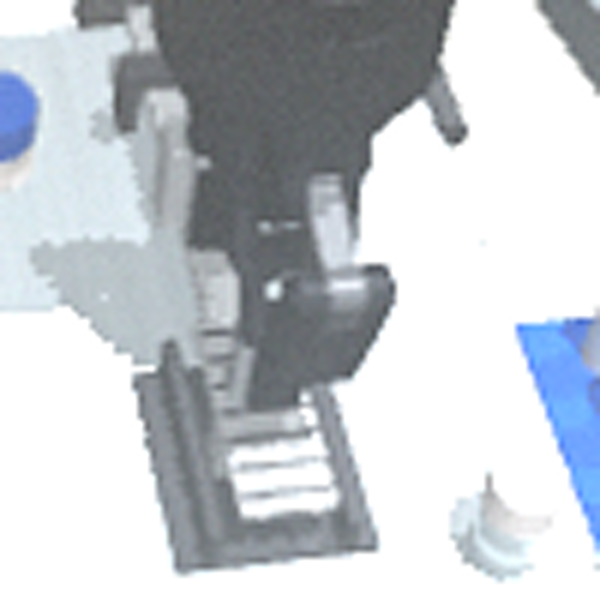

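View pics/top5.png

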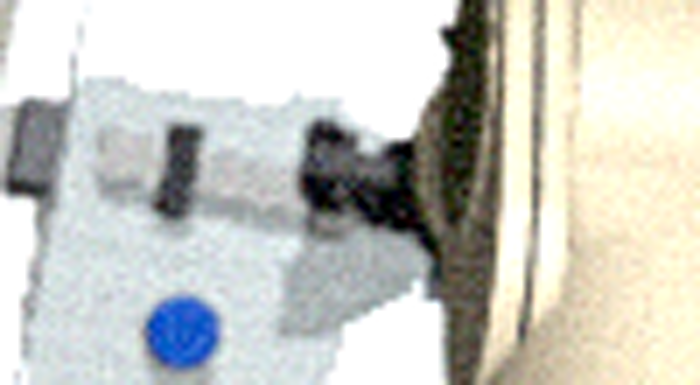

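Emit:
carry_out(plan=[[[0,-0.001,0.0004,0,0,0,0.052],[0,-0.002,0.0008,0,0,0,0.054],[0,-0.003,0.0012,0,0,0,0.056],[0,-0.004,0.0016,0,0,0,0.058],[0,-0.005,0.002,0,0,0,0.06],[0,-0.006,0.0024,0,0,0,0.062],[0,-0.007,0.0028,0,0,0,0.064],[0,-0.008,0.0032,0,0,0,0.066],[0,-0.008,0.0034,0,0,0,0.066],[0,-0.008,0.0034,0,0,0,0.066]]])

```text
clock: 8.92
ee_pos: [570.4, -149.4, 172.3]
ee_rot: [[0.98, -0.198, 0.003], [-0.198, -0.98, -0.004], [0.004, 0.003, -1.0]]
ft_force: [-0.7, -6.0, 11.3]
gripper_width: 65.4
```

```bash
python3 look.py 6
```

```text
8.9167 [ 570.37 -149.4   172.33] 65.4345546860622 [-0.73 -6.   11.35]
```

View pics/side6.png

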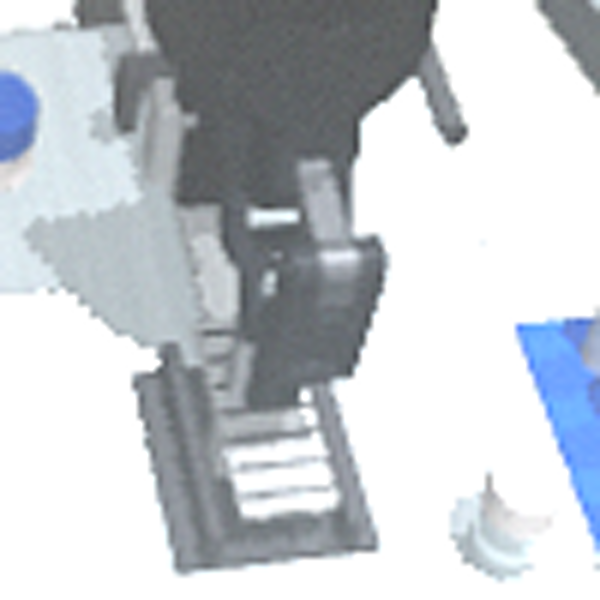

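View pics/top6.png

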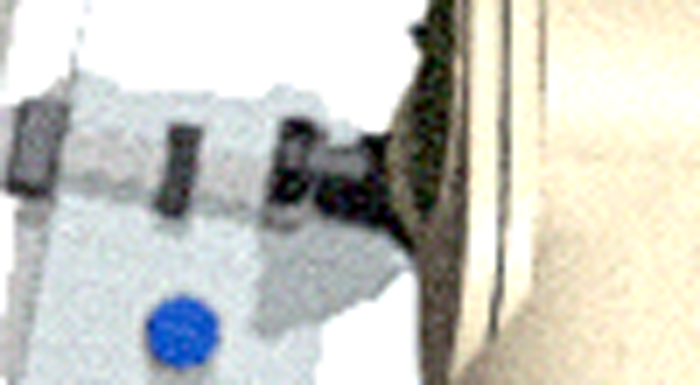

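Emit:
carry_out(plan=[[[0,-0.001,0,0,0,0,0.066],[0,-0.002,0,0,0,0,0.066],[0,-0.003,0,0,0,0,0.066],[0,-0.004,0,0,0,0,0.066],[0,-0.005,0,0,0,0,0.066],[0,-0.0055,0,0,0,0,0.066],[0,-0.006,0,0,0,0,0.066],[0,-0.006,0,0,0,0,0.066],[0,-0.006,0,0,0,0,0.066],[0,-0.006,0,0,0,0,0.066]]])

```text
clock: 9.85
ee_pos: [571.2, -145.4, 172.3]
ee_rot: [[0.98, -0.2, 0.003], [-0.2, -0.98, -0.006], [0.004, 0.005, -1.0]]
ft_force: [-3.5, -11.5, 12.4]
gripper_width: 66.5
```

Emit:
carry_out(plan=[[[0,-0.001,0,0,0,0,0.066],[0,-0.002,0,0,0,0,0.066],[0,-0.003,0,0,0,0,0.066],[0,-0.004,0,0,0,0,0.066],[0,-0.0045,0,0,0,0,0.066],[0,-0.005,0,0,0,0,0.066],[0,-0.005,0,0,0,0,0.066],[0,-0.005,0,0,0,0,0.066],[0,-0.005,0,0,0,0,0.066],[0,-0.005,0,0,0,0,0.066]]])

```text
clock: 10.68
ee_pos: [571.1, -145.1, 172.5]
ee_rot: [[0.979, -0.203, 0.002], [-0.203, -0.979, -0.011], [0.004, 0.01, -1.0]]
ft_force: [-7.0, -25.4, 14.1]
gripper_width: 66.0
```

```bash
python3 look.py 7
```

```text
10.6833 [ 571.14 -145.09  172.51] 66.00070149770424 [ -7.04 -25.43  14.1 ]
```

View pics/side7.png

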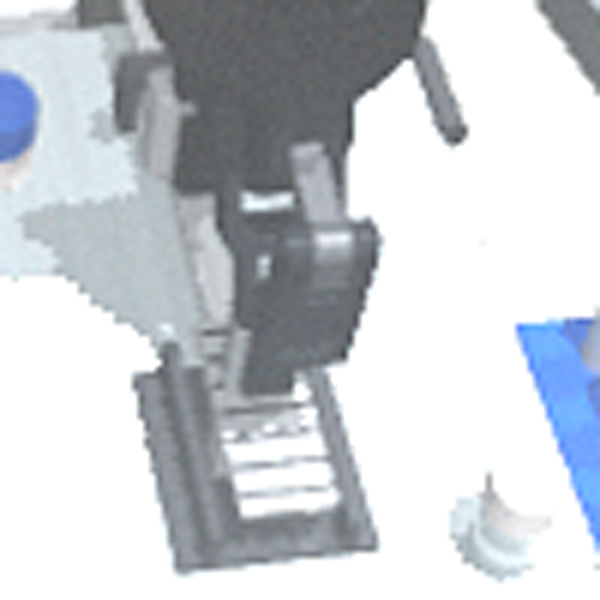

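View pics/top7.png

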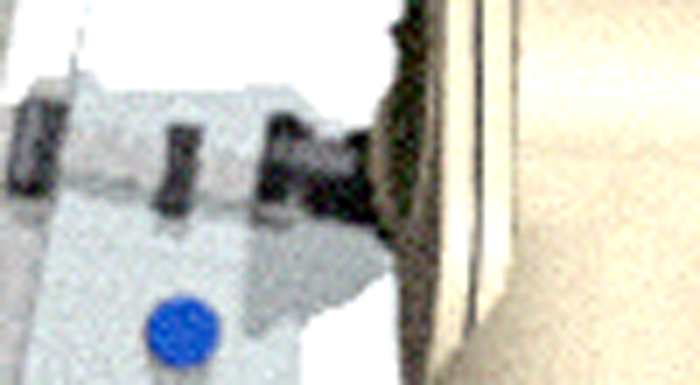

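Emit:
carry_out(plan=[[[0,0.002,0,0,0,0,0.066],[0,0.004,0,0,0,0,0.066],[0,0.006,0,0,0,0,0.066],[0,0.008,0,0,0,0,0.066],[0,0.01,0,0,0,0,0.066],[0,0.011,0,0,0,0,0.066],[0,0.012,0,0,0,0,0.066],[0,0.012,0,0,0,0,0.066],[0,0.012,-0.002,0,0,0,0.066],[0,0.012,-0.004,0,0,0,0.066]]])

```text
clock: 11.62
ee_pos: [570.8, -145.6, 175.9]
ee_rot: [[0.981, -0.194, 0.003], [-0.194, -0.981, 0.001], [0.003, -0.002, -1.0]]
ft_force: [2.1, 3.7, 7.1]
gripper_width: 65.8
```

Emit:
carry_out(plan=[[[0,0,-0.004,0,0,0,0.066],[0,0,-0.01,0,0,0,0.066],[0,0,-0.018,0,0,0,0.066],[0,0,-0.028,0,0,0,0.066],[0,0,-0.04,0,0,0,0.066],[0,0,-0.055,0,0,0,0.066],[0,0,-0.075,0,0,0,0.066],[0,0,-0.095,0,0,0,0.066],[0,0,-0.11,0,0,0,0.066],[0,0,-0.12,0,0,0,0.066]]])

```text
clock: 12.45
ee_pos: [569.6, -147.9, 297.1]
ee_rot: [[0.981, -0.196, 0.002], [-0.196, -0.981, -0.001], [0.002, 0.0, -1.0]]
ft_force: [-0.3, -0.2, 0.3]
gripper_width: 65.9
```

Emit:
carry_out(plan=[[[-0.02,0.02,0,0,0,0,0.066],[-0.04,0.05,0,0,0,0,0.066],[-0.06,0.08,0,0,0,0,0.066],[-0.08,0.11,0,0,0,0,0.066],[-0.1,0.14,0,0,0,0,0.066],[-0.12,0.17,0,0,0,0,0.066],[-0.13,0.19,0,0,0,0,0.066],[-0.14,0.2,0,0,0,0,0.066],[-0.14,0.2,0,0,0,0,0.066],[-0.14,0.2,0,0,0,0,0.066]]])

```text
clock: 13.28
ee_pos: [392.4, -316.7, 294.7]
ee_rot: [[0.98, -0.197, 0.0], [-0.197, -0.98, -0.0], [0.0, 0.0, -1.0]]
ft_force: [0.4, 0.6, -0.5]
gripper_width: 66.1
```

```bash
python3 look.py 8
```

```text
13.2833 [ 392.44 -316.65  294.7 ] 66.07909357138197 [ 0.42  0.6  -0.46]
```

View pics/side8.png

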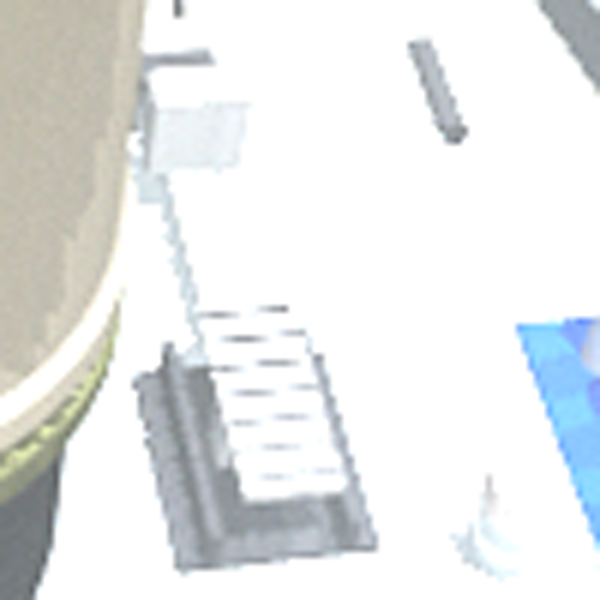

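View pics/top8.png

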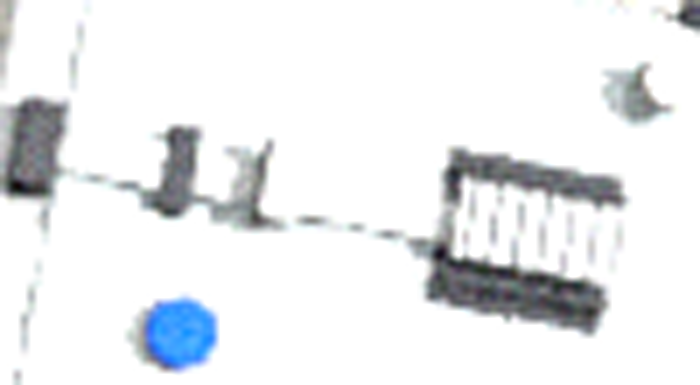

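Run:
```python
from h import *
from plant import ctrl
T=ctrl.camera("top")
im=T["color"][:,:,::-1];cv2.imwrite("pics/top9.png",cv2.resize(im[120:280,260:470],(787,600),interpolation=cv2.INTER_CUBIC))
S=ctrl.camera("side");cv2.imwrite("pics/side9.png",cv2.resize(S["color"][200:420,210:430,::-1],(600,600),interpolation=cv2.INTER_CUBIC))
```

```text
(no output)
```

View pics/top9.png

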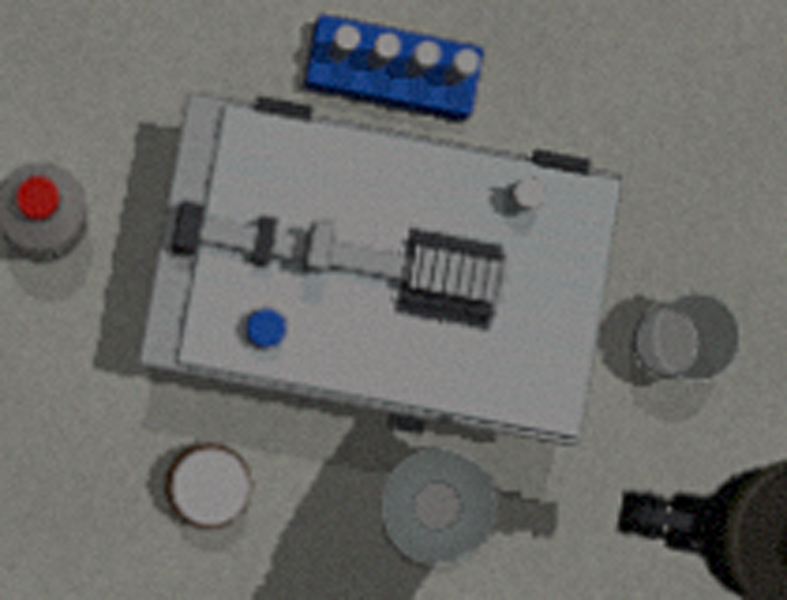

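View pics/side9.png

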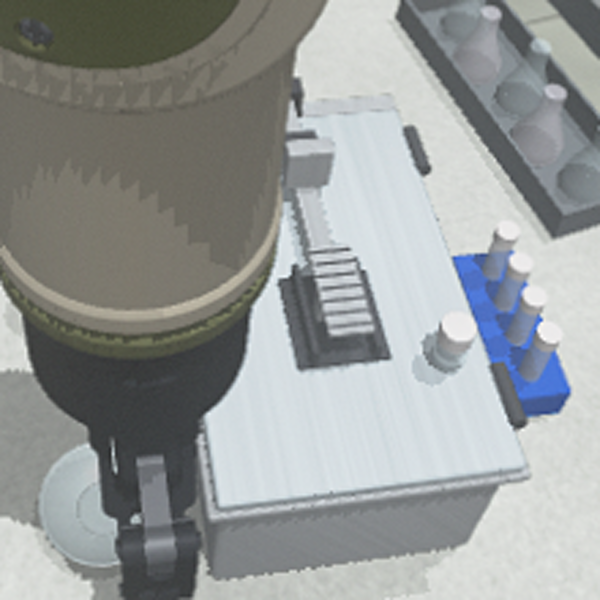

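Run:
```python
from h import *
from plant import ctrl
T=ctrl.camera("top")
a=cv2.imread("pics/top0.png",0).astype(np.float32);b=cv2.cvtColor(T["color"],cv2.COLOR_RGB2GRAY).astype(np.float32)
tz=lambda a:np.array(a)/ (787/210)+[260,120]-0.4
c=tz([(355,250)])[0];x,y=np.round(c).astype(int)
for hw,hh in((5,8),(4,8),(6,9)):
    t=a[y-hh:y+hh+1,x-hw:x+hw+1]
    f=4
    t4=cv2.resize(t,None,fx=f,fy=f,interpolation=cv2.INTER_CUBIC);roi=b[y-20:y+20,x-25:x+15]
    r=cv2.matchTemplate(cv2.resize(roi,None,fx=f,fy=f,interpolation=cv2.INTER_CUBIC),t4,cv2.TM_CCOEFF_NORMED)
    _,m,_,l=cv2.minMaxLoc(r);nx=l[0]/f+x-25+hw;ny=l[1]/f+y-20+hh
    print(m,nx-x,ny-y,np.diff(onz(T,[(x,y),(nx,ny)],209),axis=0), np.linalg.norm(np.diff(onz(T,[(x,y),(nx,ny)],209),axis=0)))
S=ctrl.camera("side")
sz=lambda a:np.array(a)/(600/220)+[210,200]-0.4
print(np.diff(onz(S,sz([(341,165),(332,137)]),209),axis=0),np.diff(onz(S,sz([(343,181),(334,153)]),209),axis=0))
```

```text
0.9599007964134216 -9.25 -1.75 [[ 4.71057392 23.07018035  0.        ]] 23.546182881146063
0.9599674940109253 -9.25 -1.75 [[ 4.71057392 23.07018035  0.        ]] 23.546182881146063
0.9576270580291748 -9.25 -1.75 [[ 4.71057392 23.07018035  0.        ]] 23.546182881146063
[[ 4.68104042 24.33568953  0.        ]] [[ 4.49968547 23.68239566  0.        ]]
```

```bash
python3 -c "
from plant import ctrl
print(ctrl.finish_job())"
```

```text
the job is handed in; nothing more can be done
None
```

The lid is bolted, and I handed the job in at about 13.5 s on the clock. I pressed the catch fully down with one fingertip and held it. With the other finger I pushed the thumb piece until the bolt hit its stop. There the side force rose to about 26 N with no further movement. I then backed the pushing finger off, lifted both, and moved the arm clear.

- **Bolt:** the last pictures show its end in the keeper. The thumb piece had moved about 23.5 mm in the top view and about 24–25 mm in the side view. That fits fully home, given the unknown 0–3 mm of play at the start, but it is not an exact reading.
- **Catch:** it stands up again at its starting height behind the bolt.
- **Other things:** everything still in view stands where it was. In the final side picture the arm hid the pot, jar and reagent bottle, and I checked those from the top view only. The force reading after retreat was about zero.
- **Disagreement:** the two cameras differed by about 7 mm along the bath when I located the lock. I positioned the fingers mainly by the side view and by feel.

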